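# Set the indexed end stop of a printing jig and load a cover

## Robot

A 6-joint arm with a two-finger parallel gripper is mounted at the origin on the work surface. World frame = base frame: x ahead of the robot, y to its left, z up, the work surface at z = 0. Lengths are in m, angles in rad, forces in N, time in s.
With the tool pointing down it reaches from about 0.325 to 0.875 m from the base axis. Payload 4.4 kg.
Tool frame: the origin (TCP) lies at the very end of the fingers, on their centre line; the grasp point (between the pads) lies 19 mm behind it; z points along the fingers, y is the line along which they close (so a half turn about z gives the same grasp; the last joint's range is limited). The gripper opens to 85 mm and grips with 20 to 120 N. Pads are 22 mm wide; open, the fingers measure 114 mm over their backs; the gripper's body (76 mm by 85 mm) begins 54 mm behind the grasp point. The pads swing forward as they close: fully open they stand 13 mm farther back than shut.
Start: joints at [1.046, 0.207, 1.542, -0, 1.393, -0.15], TCP at [0.21, 0.535, 0.231] pointing down, gripper open.
Joint ranges: [-2.73, 2.73], [-0.86, 2.22], [0.23, 2.46], [-1.11, 4.25], [0.08, 2.63], [-2.82, 2.82]. Speed limits (rad/s): [2.79, 2.79, 3.14, 3.14, 3.14, 3.14].

## Interface

Orientations are given as a unit quaternion [w, x, y, z].
In Python, from rig import arm gives the robot as it stands.
- The arm moves only by the tool move_arm, never from a script. Its argument "moves" is a list of rows, each a list of 3 entries, a list of its own where there are three numbers: the opening, from 0 (shut) to 1 (fully open), then the shift along the tool's x, y, z scaled (see below), then the turn, a rotation vector about the tool's x, y, z scaled (see below). In form: [[gripper, [dx, dy, dz], [rx, ry, rz]], ...]. A call has 1 to 5 rows; each row is the pose to reach, as a shift and turn from the pose commanded when the call began, along the tool's axes at that moment; what a row does not reach only later rows make up. The controller multiplies each number of a shift by 12 cm and each number of a turn by 2 rad. A row lasts 1/8 s, in which the tool goes at most 62.5 mm and 10.7 degrees, less where a joint would pass 70% of its speed; a pose out of reach is approached as far as the arm can. A call with a number of a shift or a turn outside -1 to 1 is refused whole. A call with a gripper value outside its range is refused whole. The fingers move at their own pace and stop on an object; the grip force is fixed at half the most. Time passes only in rows, so rows that repeat a pose let the fingers close. It gives the time, the measured TCP pose, the force, the opening and the grip force at its end, in the units of the state.
- arm.get_obs(): the state, without advancing time (a new reading comes with each control period).
- arm.capture(name): name is "side" or "top" or "wrist"; returns the picture (384x512x3 uint8, red, green, blue); there is no depth.
- arm.camera_info(name): a dict with "camera_matrix" (3x3 intrinsics, pixels), "k1" (the pictures are not rectified: a ray, as slopes to the right and down, at radius r is drawn at 1 + k1 r^2 times it, then the intrinsics apply), "pose" (4x4, takes a point from camera to world coordinates); the wrist camera has in their place "hand_eye" (4x4, takes a point from camera to tool coordinates, whose origin is the TCP and whose axes are the flange's). Camera axes: x right, y up, looking along -z (the intrinsics and any distortion apply to the point x, -y, -z); pixel columns grow to the right and rows downward; lengths in m; the calibration is good to about 2 mm. A picture is of the moment at which its call begins: read the wrist's pose just before it. camera_info takes no time and is no camera call.
- arm.hand_in(): hands the job in; it is judged then, once.
The state is a dict: "t": time; "joints": joint angles; "dq": joint speeds; "effort": joint torques, N m; "tool_pos": TCP position; "eef_rot": TCP orientation; "wrist_force": force on the tool from outside, world axes, zero at the start; "wrist_torque": the same for the moment, N m; "gripper_width": opening from 0.0 (shut) to 1.0 (fully open); "finger_force": force on a finger pad.
Only numpy, scipy, OpenCV 4.12 (cv2) and the standard library are available. Lean on these libraries where they do the work, as an engineer would, in place of code of your own. Each camera call takes 0.05 s, during which the arm holds its last target. There are 200 camera calls.

## Task

Set the jig up for the plastic cover waiting on the rubber mat: pull the stop's spring plunger back, slide the stop to the hole where that cover just fits between the fixed fence and the stop arm with a few millimetres to spare, and let the plunger drop fully home in it. Then lay that cover flat on the jig's bed between fence and stop arm, in line with and centred across the bed, and let go. Leave the finished cover in the tray, the ink jar and the wrench alone.

Things in the scene. Friction and masses are not known exactly. Their poses are not given: they have to be found in the camera images.
- jig: Fixed printing jig: cream base plate 190 x 310 mm, 12 mm thick, x -100 to +90, y -135 to +175. Origin on the table. Its y runs along rail and bed, its x across, away from the robot. A 32 mm square steel rail (axis x = -55, z = 62) carries the stop carriage; its holed face leans 35 degrees from vertical towards -x.
- bed_top (a point): Middle of the bed's top face: x = +50, y = +20, z = 35 mm in the jig, jig axes. The bed is an aluminium bar 40 mm wide (x), 235 mm long (y).
- fence_face (a point): Centre of the fixed fence's inner face above the bed: x = +50, y = -90, z = 45 mm in the jig, jig axes. The fence is 10 mm thick, 50 mm wide, top at z = 55 in the jig.
- guide_bar (a point): Centre of the 20 mm square guide bar over the rail: x = -50, y = 20, z = 195 mm in the jig, jig axes. 270 mm long along y, on two 20 mm square posts at y = -125 and +165 (black caps up to z = 219). It blocks the way straight down to the knob: take the knob along its own leaning axis.
- stop_slide (a joint): Stop carriage along the rail (m), grows to the jig's +y; starts at 0, locked. Square 12 mm holes at -0.048, -0.024, 0, 0.024, 0.048 (pin 10 mm, 1 mm play each way); travel +-0.053, friction 2 N. The gap on the bed between fence and stop arm is 140 mm + this value: 92, 116, 140, 164 or 188 mm in the holes.
- plunger (a joint): How far the plunger is pulled out (m): 0 fully home in a hole, 0.014 end of travel. The round-tipped pin is 9 mm deep when home, so clear of the rail above 0.009; between holes it rests on the rail at 0.009. The spring pushes it home with 3.6 N at 0, 7.8 N at 0.014; it does not stay out by itself.
- knob_mid (a point): Centre of the black plunger knob, a cylinder 28 mm wide, 32 mm long; at joints 0 at x = -85, y = 56, z = 105 mm in the jig; moves with carriage and plunger. Own z: plunger axis and pull direction, leaning 35 degrees to the jig's -x; own y: along the rail. Home, its lower end is 11 mm above the carriage's 44 x 44 mm top plate (with a boss 18 mm wide, 5 mm high).
- stop_arm (a point): Middle of the stop carriage on the rail's axis: x = -55, y = 56 mm + stop_slide, z = 62 in the jig; axes as the knob's. The level steel stop arm, 12 mm thick, 18 mm tall (z 37 to 55 in the jig), reaches from it across the bed to x = +72; its face towards the fence is at y = 50 mm + stop_slide.
- cover_short_mid (a point): Centre (half-way up) of the short grey plastic cover, a rectangular housing 50 mm wide (own x), 86 mm long (own y), 30 mm tall (own z up), about 120 g. Lies upright on the mat or in the tray. Fits the 92 mm gap.
- cover_long_mid (a point): Centre (half-way up) of the long grey plastic cover, 50 mm wide (own x), 158 mm long (own y), 30 mm tall (own z up), about 210 g. Lies upright on the mat or in the tray. Fits the 164 mm gap.
- mat: Flat rectangular rubber mat 190 x 110 x 4 mm (long side own x), fixed; origin: centre of its underside. The cover lying on it is the one to load. Mat and tray stand on either side of the jig, which side is which varies.
- tray: Shallow steel tray 215 x 125 mm with a 14 mm rim and 4 mm floor (long side own x), fixed; origin: centre of its underside. The cover lying in it is finished and stays.
- ink_jar: Ink jar with a white cap, 64 mm diameter, 85 mm tall, beyond the jig at its left; bystander. Origin: centre of its underside.
- wrench: Steel wrench, about 180 mm long, lying flat between robot and jig; bystander. Origin at its middle, underside.

How it is judged:
On the way, in this order (a step that is already met when the one before it is completed fails the run):
1. the spring plunger is pulled back clear of its hole (value of joint plunger above 0.0075 m), for 0.1 s.
2. the plunger has dropped home in the hole whose gap fits the cover from the mat ((((value of joint stop_slide between -0.052 and -0.044 m and value of joint plunger below 0.003 m) and (horizontal distance between cover_long_mid and tray below 0.07 m and distance of cover_long_mid from where it was at the start of the episode below 0.02 m)) or ((value of joint stop_slide between 0.02 and 0.028 m and value of joint plunger below 0.003 m) and (horizontal distance between cover_short_mid and tray below 0.07 m and distance of cover_short_mid from where it was at the start of the episode below 0.02 m)))), for 0.2 s.
3. that cover lies flat on the bed between fence and stop arm ((((value of joint stop_slide between -0.052 and -0.044 m and value of joint plunger below 0.003 m) and (horizontal distance between cover_long_mid and tray below 0.07 m and distance of cover_long_mid from where it was at the start of the episode below 0.02 m) and (y of cover_short_mid in the frame of jig between -0.05 and -0.038 m and x of cover_short_mid in the frame of jig between 0.035 and 0.065 m and z of cover_short_mid in the frame of jig between 0.046 and 0.053 m and angle between cover_short_mid's own z axis and vertical below 0.06 rad and angle between the y axis of cover_short_mid and the y axis of jig, either way round below 0.08 rad)) or ((value of joint stop_slide between 0.02 and 0.028 m and value of joint plunger below 0.003 m) and (horizontal distance between cover_short_mid and tray below 0.07 m and distance of cover_short_mid from where it was at the start of the episode below 0.02 m) and (y of cover_long_mid in the frame of jig between -0.014 and -0.002 m and x of cover_long_mid in the frame of jig between 0.035 and 0.065 m and z of cover_long_mid in the frame of jig between 0.046 and 0.053 m and angle between cover_long_mid's own z axis and vertical below 0.06 rad and angle between the y axis of cover_long_mid and the y axis of jig, either way round below 0.08 rad)))), for 0.2 s.
At the end, for the whole second after the job is handed in: Plunger home (3 mm) in the hole fitting the cover from the mat (short -0.048, long +0.024, within 4 mm); that cover flat and at rest on the bed between fence and stop arm (6 mm along, 15 mm across, 0.08 rad); the other cover still in the tray, moved under 20 mm ((((value of joint stop_slide between -0.052 and -0.044 m and value of joint plunger below 0.003 m) and (horizontal distance between cover_long_mid and tray below 0.07 m and distance of cover_long_mid from where it was at the start of the episode below 0.02 m) and (y of cover_short_mid in the frame of jig between -0.05 and -0.038 m and x of cover_short_mid in the frame of jig between 0.035 and 0.065 m and z of cover_short_mid in the frame of jig between 0.046 and 0.053 m and angle between cover_short_mid's own z axis and vertical below 0.06 rad and angle between the y axis of cover_short_mid and the y axis of jig, either way round below 0.08 rad)) or ((value of joint stop_slide between 0.02 and 0.028 m and value of joint plunger below 0.003 m) and (horizontal distance between cover_short_mid and tray below 0.07 m and distance of cover_short_mid from where it was at the start of the episode below 0.02 m) and (y of cover_long_mid in the frame of jig between -0.014 and -0.002 m and x of cover_long_mid in the frame of jig between 0.035 and 0.065 m and z of cover_long_mid in the frame of jig between 0.046 and 0.053 m and angle between cover_long_mid's own z axis and vertical below 0.06 rad and angle between the y axis of cover_long_mid and the y axis of jig, either way round below 0.08 rad))) and linear speed of each of cover_short, cover_long below 0.02 m/s); the robot touches nothing.
It fails at once if the ink jar is disturbed (moved over 25 mm) (distance of ink_jar from where it was at the start of the episode above 0.025 m).
It fails at once if the wrench is disturbed (moved over 25 mm) (distance of wrench from where it was at the start of the episode above 0.025 m).
It also fails if it takes over 64 s, if anything falls off the work surface, if the arm or the gripper's body presses on something with over 40 N, if the wrist force passes 120 N, or if a joint passes its speed limit or range.

## Working session

There is one attempt and no reset: what is moved stays moved. The work goes in short steps, Python scripts to look and compute and a tool call to move; the robot and the scene stay as the last step left them, time stands still between calls to the robot, and variables do not carry over. Pictures are saved under pics/ and viewed, at most 11 in all, crops included, and the job is handed in when it is done.

Besides the shell and the picture viewer there is one more tool, called after "Call:" as a command line: name --argument value ..., lists and objects as JSON in quotes. move_arm: Moves the arm, as the interface text tells. Shifts and turns lie within -1 to 1; 1 stands for 12 cm of shift or 2 rad of turn. Its arguments: {"type":"object","properties":{"moves":{"type":"array","items":{"type":"array"}}},"required":["moves"]}

```bash
mkdir -p pics
python3 - <<'E'
from rig import arm
import cv2,numpy as np
for n in("top","side"):
    i=arm.camera_info(n);print(n,np.round(i["camera_matrix"],1).tolist(),i["k1"],np.round(i["pose"],4).tolist())
    im=arm.capture(n);cv2.imwrite(f"pics/{n}0.png",cv2.resize(im[:,:,::-1],(800,600),interpolation=cv2.INTER_CUBIC))
i=arm.camera_info("wrist");print(np.round(i["camera_matrix"],1).tolist(),i["k1"],np.round(i["hand_eye"],4).tolist())
o=arm.get_obs();print(o)
E
```

```text
top [[394.7, 0.0, 262.2], [0.0, 394.7, 188.0], [0.0, 0.0, 1.0]] 0.037437202786324356 [[0.0231, 0.989, -0.1464, 0.399], [-0.9997, 0.0246, 0.0088, 0.0113], [0.0124, 0.1461, 0.9892, 1.0188], [0.0, 0.0, 0.0, 1.0]]
side [[366.0, 0.0, 254.7], [0.0, 366.0, 197.1], [0.0, 0.0, 1.0]] 0.016995572929551044 [[-0.8951, 0.3231, -0.3072, 0.3188], [-0.4456, -0.6709, 0.5927, 0.4448], [-0.0146, 0.6674, 0.7445, 0.6799], [0.0, 0.0, 0.0, 1.0]]
[[315.8, 0.0, 255.4], [0.0, 315.8, 187.4], [0.0, 0.0, 1.0]] -0.05554252136289456 [[-0.0001, 0.9539, 0.3002, 0.0777], [1.0, -0.0, 0.0005, 0.0013], [0.0005, 0.3002, -0.9539, -0.1414], [0.0, 0.0, 0.0, 1.0]]
{'t': 0.1, 'joints': array([ 1.04649874e+00,  2.07405734e-01,  1.54282757e+00,  7.02252675e-06,
        1.39348813e+00, -1.50459703e-01]), 'dq': array([-0.00138131, -0.00127139, -0.00234753, -0.00016076,  0.00093217,
        0.00012831]), 'effort': array([ 3.64592815e-04, -3.84089828e+01, -2.92548269e+01, -1.34055649e-04,
        4.72734886e-03,  4.43278481e-06]), 'tool_pos': array([0.20962333, 0.534689  , 0.23019377]), 'eef_rot': array([-3.55589922e-04,  1.85832900e-01,  9.82580786e-01, -1.00324321e-03]), 'wrist_force': array([ 0.42690755, -0.95757835, -0.7335767 ]), 'wrist_torque': array([ 0.02082497, -0.01808482,  0.03635735]), 'finger_force': 0.0, 'gripper_width': 0.9987801922947869}
```

View pics/top0.png

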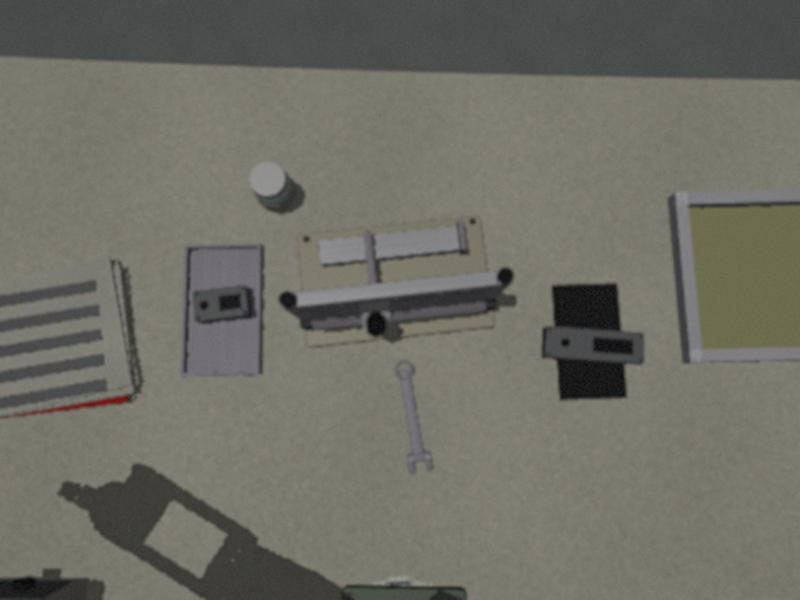

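View pics/side0.png

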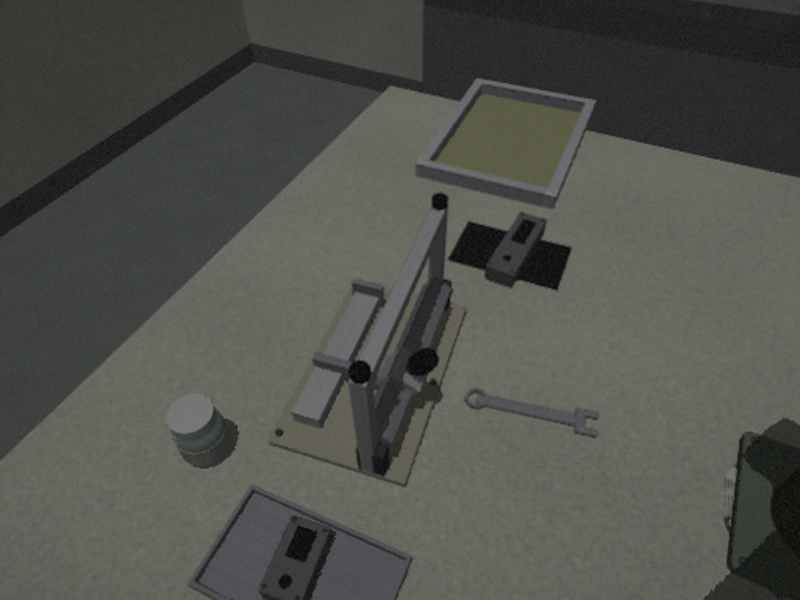

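```bash
cat > h.py <<'E'
from rig import arm
import cv2,numpy as np
from scipy.optimize import least_squares
from scipy.spatial.transform import Rotation as R
S=800/512
def toolT(o=None):
    o=o or arm.get_obs();T=np.eye(4);T[:3,:3]=R.from_quat(o["eef_rot"],scalar_first=True).as_matrix();T[:3,3]=o["tool_pos"];return T
def cam(n,T=None):
    i=arm.camera_info(n);P=i["pose"] if n!="wrist" else T@i["hand_eye"];return i["camera_matrix"],i["k1"],np.array(P)
def proj(c,p):   # full-res pixels
    K,k,P=c;q=(np.atleast_2d(p)-P[:3,3])@P[:3,:3]
    s=np.c_[q[:,0],-q[:,1]]/-q[:,2:];s=s*(1+k*(s**2).sum(1,keepdims=True))
    return s*[K[0,0],K[1,1]]+[K[0,2],K[1,2]]
def jigT(x,y,a):
    T=np.eye(4);T[:3,:3]=R.from_euler("z",a).as_matrix();T[:3,3]=[x,y,0];return T
def ap(T,p): return np.atleast_2d(p)@T[:3,:3].T+T[:3,3]
E
python3 - <<'E'
from h import *
m=1e-3
pts=np.array([[90,175,12],[90,-135,12],[-100,-135,12],[-100,175,12],[-50,165,219],[-50,-125,219]])*m
t=[(297,236),(482,218),(495,327),(306,347),(289,299),(505,274)]
spt=pts[[0,3,2,4,5]];s=[(270,441),(405,483),(467,308),(360,371),(440,201)]
ct,cs=cam("top"),cam("side")
f=lambda v:np.r_[(proj(ct,ap(jigT(*v),pts))-np.array(t)/S),(proj(cs,ap(jigT(*v),spt))-np.array(s)/S)].ravel()
r=least_squares(f,[.55,0,0],loss="soft_l1");print(r.x,np.round(r.fun.reshape(-1,2),1).tolist())
g=lambda v:np.r_[f(v).reshape(-1,2)[:6]].ravel();q=least_squares(g,[.55,0,0]);print("top only",q.x)
cv=np.array([[25,79,34],[25,-79,34],[-25,-79,34],[-25,79,34]])*m
c=[(546,326),(643,333),(641,361),(544,356)]
h=lambda v:(proj(ct,ap(jigT(*v),cv))-np.array(c)/S).ravel()
r2=least_squares(h,[.45,-.3,0]);print("cover",r2.x,np.round(r2.fun,1))
J=jigT(*r.x)
for n,p in dict(knob=[-85,56,105],bed=[50,20,35],target=[50,-8,50]).items():print(n,ap(J,np.array(p)*m))
def draw(n,P,nm):
    im=cv2.resize(arm.capture(n)[:,:,::-1],(800,600));
    for u in proj(cam(n),P)*S: cv2.circle(im,(int(u[0]),int(u[1])),2,(0,0,255),-1)
    cv2.imwrite(nm,im)
E
```

```text
[0.57809614 0.0087701  0.13328919] [[-0.7, -1.3], [-1.3, -2.1], [-0.2, -0.2], [-0.2, 0.3], [-2.2, -0.1], [0.4, 0.8], [-1.5, -0.3], [0.8, 0.9], [0.8, -1.3], [0.4, -1.8], [0.8, -2.8]]
top only [0.57728147 0.00709373 0.13219152]
cover [ 0.47116439 -0.29243944 -0.04029646] [-1.1 -0.6  0.2 -0.9  1.4  1.2 -0.4  0.2]
knob [[0.48640797 0.05297732 0.105     ]]
bed [[0.62499475 0.03523745 0.035     ]]
target [[0.62871581 0.0074858  0.05      ]]
```

```bash
cat >> h.py <<'E'
J=jigT(.5781,.0088,.1333)
def tilt(J):
    a=np.deg2rad(35);z=np.array([np.sin(a),0,-np.cos(a)]);y=np.array([0,1.,0]);return J[:3,:3]@np.c_[np.cross(y,z),y,z]
def down(yaw): # tool y along world dir yaw from +y ; x toward robot
    return R.from_euler("z",yaw).as_matrix()@np.diag([-1.,1,-1])
def mk(Rm,p): T=np.eye(4);T[:3,:3]=Rm;T[:3,3]=p;return T
def plan(way,T=None):
    T=toolT() if T is None else T
    for W in way:
        D=np.linalg.inv(T)@W
        s=np.round(D[:3,3]/.12,3);r=np.round(R.from_matrix(D[:3,:3]).as_rotvec()/2,3)
        print(s.tolist(),r.tolist(),"" if abs(s).max()<=1 else "TOO FAR")
        E=np.eye(4);E[:3,:3]=R.from_rotvec(r*2).as_matrix();E[:3,3]=s*.12;T=T@E
E
python3 - <<'E'
from h import *
t=tilt(J);ax=-t[:,2];k=ap(J,[-.085,.056,.105])[0]
pre=k+ax*.07;R0=toolT()[:3,:3];print(pre,ax,t.tolist())
plan([mk(R0,[.27,.42,.31]),mk(R0,[.34,.31,.33]),mk(down(.1333),[.38,.2,.33]),mk(down(.1333),[.40,.1,.33]),mk(t,[.41,.045,.26]),mk(t,pre)])
E
```

```text
[0.44661718 0.04767003 0.16234064] [-0.56848807 -0.07623151  0.81915204] [[-0.8118851030283405, -0.13290558507273095, 0.5684880693006108], [-0.10886988170975208, 0.9911287027709748, 0.0762315118571678], [-0.573576436351046, 0.0, -0.8191520442889918]]
[-0.817, -0.707, -0.664] [-0.0, 0.0, -0.0] 
[-0.878, -0.641, -0.165] [-0.0, 0.0, -0.0] 
[-0.645, -0.732, 0.001] [-0.001, -0.0, -0.254] 
[-0.054, -0.848, -0.0] [0.0, -0.0, 0.0] 
[-0.022, -0.465, 0.583] [0.0, -0.306, 0.0] 
[0.217, -0.019, 0.841] [0.0, 0.0, 0.0]
```

Call:
move_arm --moves '[[1,[-0.817,-0.707,-0.664],[0,0,0]],[1,[-0.817,-0.707,-0.664],[0,0,0]],[1,[-0.817,-0.707,-0.664],[0,0,0]],[1,[-0.817,-0.707,-0.664],[0,0,0]]]'

```text
t: 0.6
tool_pos: [0.2714, 0.42, 0.3123]
eef_rot: [0.001, 0.187, 0.982, 0.001]
wrist_force: [-0.1, 0.3, 0.7]
gripper_width: 0.999
finger_force: 0.0
```

Call:
move_arm --moves '[[1,[-0.878,-0.641,-0.165],[0,0,0]],[1,[-0.878,-0.641,-0.165],[0,0,0]],[1,[-0.878,-0.641,-0.165],[0,0,0]],[1,[-0.878,-0.641,-0.165],[0,0,0]]]'

```text
t: 1.1
tool_pos: [0.3398, 0.3108, 0.3297]
eef_rot: [-0.001, 0.186, 0.983, -0.0]
wrist_force: [-0.6, 0.3, -0.1]
gripper_width: 1.0
finger_force: 0.0
```

Call:
move_arm --moves '[[1,[-0.645,-0.732,0],[0,0,-0.254]],[1,[-0.645,-0.732,0],[0,0,-0.254]],[1,[-0.645,-0.732,0],[0,0,-0.254]],[1,[-0.645,-0.732,0],[0,0,-0.254]]]'

```text
t: 1.6
tool_pos: [0.3797, 0.2012, 0.3299]
eef_rot: [-0.001, -0.066, 0.998, 0.0]
wrist_force: [-0.2, 0.3, -1.0]
gripper_width: 0.997
finger_force: 0.0
```

Call:
move_arm --moves '[[1,[-0.054,-0.848,0],[0,0,0]],[1,[-0.054,-0.848,0],[0,0,0]],[1,[-0.054,-0.848,0],[0,0,0]]]'

```text
t: 1.98
tool_pos: [0.4004, 0.1005, 0.3303]
eef_rot: [-0.0, -0.065, 0.998, 0.0]
wrist_force: [0.1, -0.6, -0.2]
gripper_width: 0.997
finger_force: 0.0
```

Call:
move_arm --moves '[[1,[-0.022,-0.465,0.583],[0,-0.306,0]],[1,[-0.022,-0.465,0.583],[0,-0.306,0]],[1,[-0.022,-0.465,0.583],[0,-0.306,0]],[1,[-0.022,-0.465,0.583],[0,-0.306,0]],[1,[-0.022,-0.465,0.583],[0,-0.306,0]]]'

```text
t: 2.6
tool_pos: [0.4093, 0.0472, 0.26]
eef_rot: [0.3, -0.064, 0.951, 0.022]
wrist_force: [-0.3, 0.5, 0.2]
gripper_width: 1.005
finger_force: 0.0
```

Call:
move_arm --moves '[[1,[0.217,-0.019,0.7],[0,0,0]],[1,[0.217,-0.019,0.7],[0,0,0]],[1,[0.217,-0.019,0.7],[0,0,0]],[1,[0.217,-0.019,0.7],[0,0,0]]]'

```text
t: 3.1
tool_pos: [0.4386, 0.0474, 0.1788]
eef_rot: [0.301, -0.064, 0.951, 0.02]
wrist_force: [-0.4, 0.1, -0.1]
gripper_width: 0.998
finger_force: 0.0
```

Run:
```python
from h import *
T=toolT();c=cam("wrist",T);im=arm.capture("wrist")
im=np.ascontiguousarray(cv2.resize(im[:,:,::-1],(800,600),interpolation=cv2.INTER_CUBIC))
t=tilt(J);k=ap(J,[-.085,.056,.105])[0];th=np.linspace(0,2*np.pi,24,endpoint=False)
ring=k-t[:,2]*.016+.014*(np.outer(np.cos(th),t[:,0])+np.outer(np.sin(th),t[:,1]))
for u in proj(c,ring)*S: cv2.circle(im,tuple(int(x) for x in u),1,(0,0,255),-1)
print(T[:3,3],(T[:3,3]-k)@t*1000, R.from_matrix(t.T@T[:3,:3]).as_rotvec(), proj(c,k-t[:,2]*.016)*S)
cv2.imwrite("pics/w1.png",im)
```

```text
[0.43864861 0.04739377 0.17877983] [ -2.92949339   0.7852649  -88.0172926 ] [-0.00124944 -0.00284214 -0.00170436] [[393.74681089 307.67590886]]
```

View pics/w1.png

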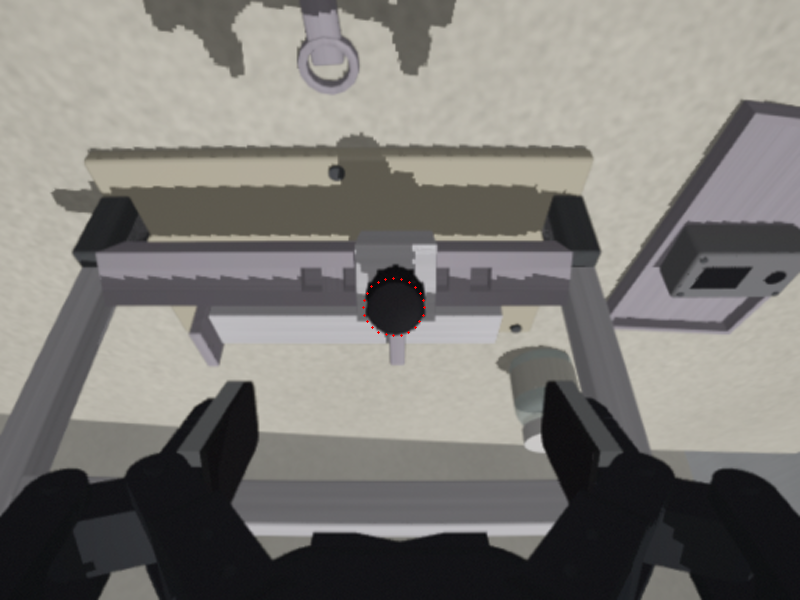

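Call:
move_arm --moves '[[1,[0.033,-0.007,0.4],[0,0,0]],[1,[0.033,-0.007,0.7],[0,0,0]],[1,[0.033,-0.007,0.883],[0,0,0]],[1,[0.033,-0.007,0.883],[0,0,0]]]'

```text
t: 3.65
tool_pos: [0.4955, 0.0539, 0.0883]
eef_rot: [0.3, -0.064, 0.951, 0.021]
wrist_force: [0.4, -0.2, 0.8]
gripper_width: 0.999
finger_force: 0.0
```

Call:
move_arm --moves '[[0,[0,0,0],[0,0,0]],[0,[0,0,0],[0,0,0]],[0,[0,0,0],[0,0,0]],[0,[0,0,0],[0,0,0]],[0,[0,0,0],[0,0,0]]]'

```text
t: 4.28
tool_pos: [0.4949, 0.0536, 0.0893]
eef_rot: [0.302, -0.064, 0.951, 0.02]
wrist_force: [-7.9, -1.4, 10.7]
gripper_width: 0.31
finger_force: 58.0
```

Call:
move_arm --moves '[[0,[0,0,-0.05],[0,0,0]],[0,[0,0,-0.105],[0,0,0]],[0,[0,0,-0.105],[0,0,0]],[0,[0,0,-0.105],[0,0,0]]]'

```text
t: 4.78
tool_pos: [0.488, 0.0526, 0.0991]
eef_rot: [0.301, -0.064, 0.951, 0.02]
wrist_force: [7.1, 0.8, -4.1]
gripper_width: 0.308
finger_force: 59.5
```

Run:
```python
from h import *
T=toolT();o=arm.get_obs();print(T[:3,3],T[:3,:3].T@o["wrist_force"])
im=arm.capture("wrist");cv2.imwrite("pics/w2.png",cv2.resize(im[100:300,120:400,::-1],(800,571),interpolation=cv2.INTER_CUBIC))
```

```text
[0.48798553 0.05257692 0.09908838] [-3.49075459 -0.14240257  7.51972023]
```

View pics/w2.png

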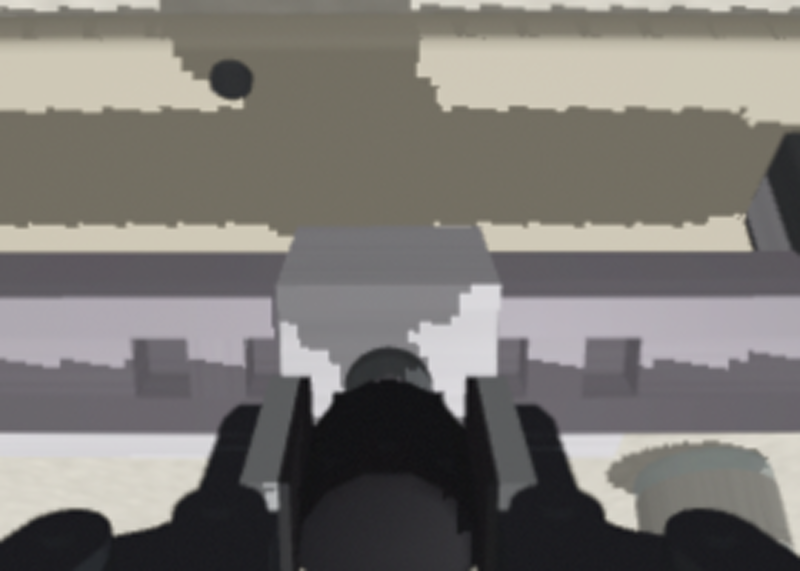

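The plunger is held and pulled out (7.5 N of spring force, about 12 to 13 mm), with the boss showing below the knob. Now I slide the stop +24 mm.

Call:
move_arm --moves '[[0,[0,0.07,0],[0,0,0]],[0,[0,0.14,0],[0,0,0]],[0,[0,0.2,0],[0,0,0]],[0,[0,0.2,0],[0,0,0]]]'

```text
t: 5.32
tool_pos: [0.4847, 0.0767, 0.099]
eef_rot: [0.301, -0.064, 0.951, 0.02]
wrist_force: [5.6, 3.1, -4.9]
gripper_width: 0.307
finger_force: 59.6
```

Run:
```python
from h import *
T=toolT();o=arm.get_obs();print((T[:3,3]-[.48798553,.05257692,.09908838])@tilt(J)*1000,T[:3,:3].T@o["wrist_force"])
im=arm.capture("wrist");cv2.imwrite("pics/w3.png",cv2.resize(im[100:300,120:400,::-1],(800,571),interpolation=cv2.INTER_CUBIC))
```

```text
[ 0.08232315 24.37032172  0.10585408] [-2.06926897  2.36692837  7.41308335]
```

View pics/w3.png

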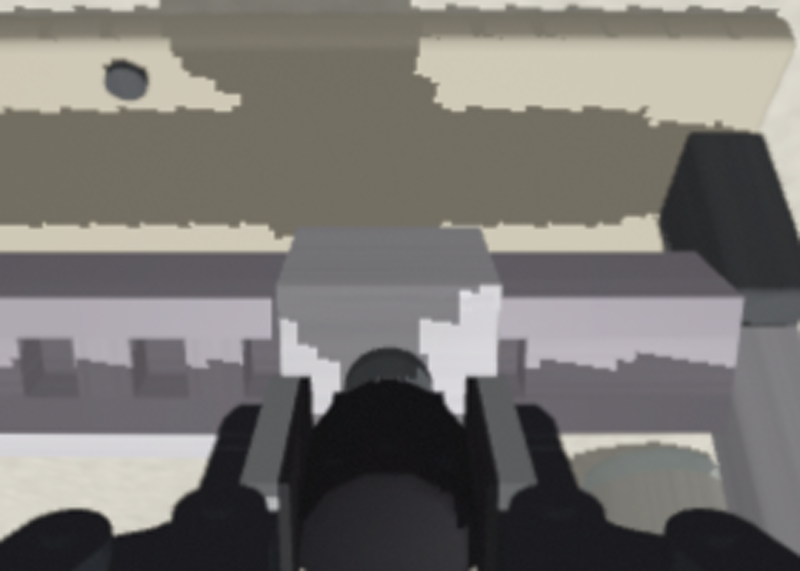

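The carriage moved exactly one pitch: the holes at columns 160 and 510 sit where their neighbours did before. Next I let the plunger in.

Call:
move_arm --moves '[[0,[0,0,0.05],[0,0,0]],[0,[0,0,0.1],[0,0,0]],[0,[0,0,0.105],[0,0,0]],[0,[0,0,0.105],[0,0,0]]]'

```text
t: 5.88
tool_pos: [0.4916, 0.0776, 0.0893]
eef_rot: [0.301, -0.064, 0.951, 0.02]
wrist_force: [-9.3, -1.5, 12.3]
gripper_width: 0.313
finger_force: 62.5
```

Run:
```python
from h import *
T=toolT();o=arm.get_obs();print((T[:3,3]-[.48798553,.05257692,.09908838])@tilt(J)*1000,T[:3,:3].T@o["wrist_force"])
```

```text
[-0.05615113 24.30460205 12.0030436 ] [  0.58960435  -0.2753962  -15.46024801]
```

Call:
move_arm --moves '[[1,[0,0,0],[0,0,0]],[1,[0,0,0],[0,0,0]],[1,[0,0,0],[0,0,0]],[1,[0,0,0],[0,0,0]]]'

```text
t: 6.38
tool_pos: [0.4913, 0.0775, 0.0879]
eef_rot: [0.3, -0.064, 0.951, 0.02]
wrist_force: [0.1, -0.3, -1.0]
gripper_width: 0.998
finger_force: 0.0
```

Call:
move_arm --moves '[[1,[0,0,-0.5],[0,0,0]],[1,[0,0,-0.95],[0,0,0]],[1,[0,0,-0.95],[0,0,0]],[1,[0,0,-0.95],[0,0,0]]]'

```text
t: 6.88
tool_pos: [0.4264, 0.0687, 0.1815]
eef_rot: [0.301, -0.064, 0.951, 0.02]
wrist_force: [0.0, 0.6, -0.8]
gripper_width: 0.999
finger_force: 0.0
```

Run:
```python
from h import *
T=toolT();o=arm.get_obs();print(T[:3,3],np.round(o["joints"],2))
jd=down(.1333-np.pi/2)
print(jd)
p=ap(J,[.05,-.02,0])[0];p[2]=.27
m=R.from_matrix(down(.1333-np.pi/4)).as_matrix()
plan([mk(down(.1333),[.40,.04,.28]),mk(m,[.46,.02,.33]),mk(jd,[.55,.01,.33]),mk(jd,p)])
```

```text
[0.42640029 0.0686856  0.18150442] [-0.17 -0.48  2.37  0.28  0.68 -2.04]
[[-0.13290559  0.9911287   0.        ]
 [ 0.9911287   0.13290559  0.        ]
 [ 0.          0.         -1.        ]]
[-0.268, -0.208, -0.815] [-0.0, 0.306, 0.0] 
[-0.473, -0.232, -0.416] [0.0, 0.0, 0.393] 
[-0.647, 0.389, 0.0] [0.0, 0.0, 0.393] 
[-0.207, 0.647, 0.501] [0.0, 0.0, -0.0]
```

Call:
move_arm --moves '[[1,[-0.268,-0.208,-0.815],[0,0.306,0]],[1,[-0.268,-0.208,-0.815],[0,0.306,0]],[1,[-0.268,-0.208,-0.815],[0,0.306,0]],[1,[-0.268,-0.208,-0.815],[0,0.306,0]],[1,[-0.268,-0.208,-0.815],[0,0.306,0]]]'

```text
t: 7.5
tool_pos: [0.4012, 0.0403, 0.2766]
eef_rot: [-0.004, -0.068, 0.998, 0.001]
wrist_force: [0.3, 1.2, -0.5]
gripper_width: 1.001
finger_force: 0.0
```

Call:
move_arm --moves '[[1,[-0.473,-0.232,-0.416],[0,0,0.393]],[1,[-0.473,-0.232,-0.416],[0,0,0.393]],[1,[-0.473,-0.232,-0.416],[0,0,0.393]],[1,[-0.473,-0.232,-0.416],[0,0,0.393]],[1,[-0.473,-0.232,-0.416],[0,0,0.393]]]'

```text
t: 8.12
tool_pos: [0.4592, 0.0201, 0.3276]
eef_rot: [-0.002, 0.32, 0.947, -0.0]
wrist_force: [0.2, 0.8, -1.2]
gripper_width: 1.005
finger_force: 0.0
```

Call:
move_arm --moves '[[1,[-0.647,0.389,0],[0,0,0.393]],[1,[-0.647,0.389,0],[0,0,0.393]],[1,[-0.647,0.389,0],[0,0,0.393]],[1,[-0.647,0.389,0],[0,0,0.393]],[1,[-0.647,0.389,0],[0,0,0.393]]]'

```text
t: 8.75
tool_pos: [0.5497, 0.0101, 0.3285]
eef_rot: [-0.001, 0.658, 0.753, -0.0]
wrist_force: [-0.1, -0.5, -0.8]
gripper_width: 0.999
finger_force: 0.0
```

Call:
move_arm --moves '[[1,[-0.207,0.647,0.501],[0,0,0]],[1,[-0.207,0.647,0.501],[0,0,0]],[1,[-0.207,0.647,0.501],[0,0,0]],[1,[-0.207,0.647,0.501],[0,0,0]]]'

```text
t: 9.25
tool_pos: [0.63, -0.0042, 0.2698]
eef_rot: [-0.0, 0.658, 0.753, -0.0]
wrist_force: [-0.0, -0.3, -0.1]
gripper_width: 1.003
finger_force: 0.0
```

Run:
```python
from h import *
T=toolT();c=cam("wrist",T);im=arm.capture("wrist");np.save("T4.npy",T)
cv2.imwrite("pics/w4raw.png",im[:,:,::-1])
im=np.ascontiguousarray(cv2.resize(im[:,:,::-1],(800,600),interpolation=cv2.INTER_CUBIC))
m=1e-3
P=np.array([[25,-90,55],[75,-90,55],[30,-97.5,35],[72,74,55],[30,137.5,35],[70,137.5,35],[90,-135,12],[-100,-135,12],[90,175,12]])*m
U=proj(c,ap(J,P))*S
for u in U: cv2.circle(im,tuple(int(x) for x in u),2,(0,0,255),-1)
print(T[:3,3],np.round(U).tolist(),arm.get_obs()["joints"][5])
cv2.imwrite("pics/w4.png",im)
```

```text
[ 0.6300054  -0.00417032  0.26976503] [[368.0, 337.0], [432.0, 337.0], [375.0, 336.0], [432.0, 115.0], [371.0, 21.0], [429.0, 21.0], [445.0, 366.0], [232.0, 365.0], [456.0, -28.0]] -0.2783055472823654
```

View pics/w4.png

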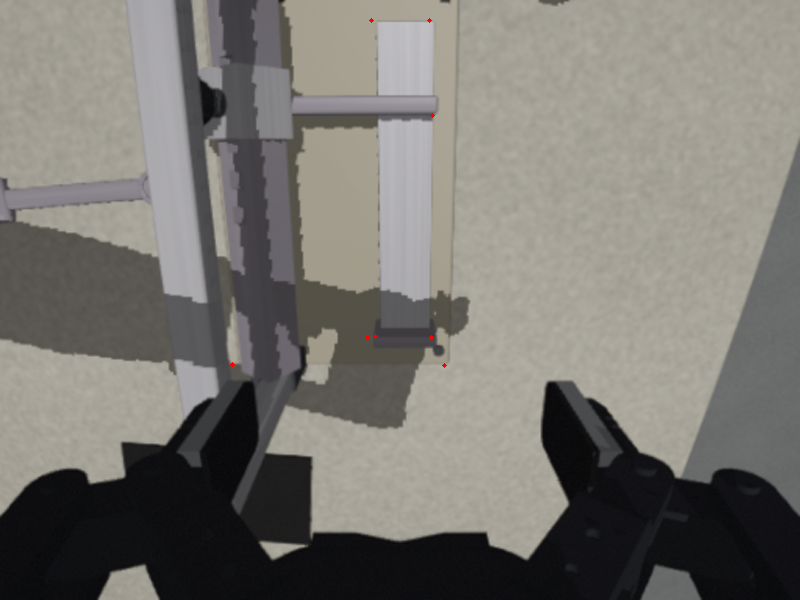

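Run:
```python
from h import *
im=cv2.imread("pics/w4raw.png",0).astype(int);T=np.load("T4.npy");c=cam("wrist",T)
col=im[:,252:266].mean(1);print("rows58-84",col[58:84].round().astype(int).tolist());print("rows200-228",col[200:228].round().astype(int).tolist())
m=1e-3;JJ=jigT(.5781+.003,.0088,.1333)
for n,p in dict(arm_top=[50,74,55],arm_bot=[50,74,37],arm_backtop=[50,86,55],f_top=[50,-90,55],f_bot=[50,-90,35],f_back=[50,-100,55]).items():print(n,proj(c,ap(JJ,np.array(p)*m)).round(1))
```

```text
rows58-84 [184, 184, 179, 137, 150, 159, 159, 156, 151, 146, 144, 142, 136, 121, 94, 79, 93, 98, 125, 164, 180, 181, 181, 181, 181, 180]
rows200-228 [90, 90, 90, 90, 90, 90, 90, 90, 89, 83, 63, 61, 61, 60, 60, 64, 70, 71, 70, 69, 68, 68, 70, 78, 79, 79, 79, 79]
arm_top [[258.9  74. ]]
arm_bot [[258.8  74.7]]
arm_backtop [[259.   62.1]]
f_top [[258.3 216.3]]
f_bot [[258.2 210.2]]
f_back [[258.3 223.8]]
```

```bash
sed -i 's/^J=jigT.*/J=jigT(.581,.010,.1333)/' h.py
python3 - <<'E'
from h import *
d=down(-.04-np.pi/2)
plan([mk(down(.1-np.pi/2),[.58,-.1,.29]),mk(d,[.52,-.19,.28]),mk(d,[.473,-.292,.22])])
E
```

```text
[-0.736, -0.522, -0.161] [0.001, 0.0, 0.017] 
[-0.696, -0.573, 0.084] [-0.0, 0.0, 0.07] 
[-0.864, -0.357, 0.501] [-0.0, 0.0, 0.0]
```

Call:
move_arm --moves '[[1,[-0.736,-0.522,-0.161],[0,0,0.017]],[1,[-0.736,-0.522,-0.161],[0,0,0.017]],[1,[-0.736,-0.522,-0.161],[0,0,0.017]],[1,[-0.736,-0.522,-0.161],[0,0,0.017]]]'

```text
t: 9.8
tool_pos: [0.5801, -0.0997, 0.2905]
eef_rot: [0.001, 0.671, 0.741, 0.001]
wrist_force: [-0.2, 1.0, -0.7]
gripper_width: 0.998
finger_force: 0.0
```

Call:
move_arm --moves '[[1,[-0.696,-0.573,0.084],[0,0,0.07]],[1,[-0.696,-0.573,0.084],[0,0,0.07]],[1,[-0.696,-0.573,0.084],[0,0,0.07]],[1,[-0.696,-0.573,0.084],[0,0,0.07]]]'

```text
t: 10.3
tool_pos: [0.5206, -0.1889, 0.2792]
eef_rot: [0.0, 0.721, 0.693, 0.0]
wrist_force: [1.0, 0.9, -0.2]
gripper_width: 1.001
finger_force: 0.0
```

Call:
move_arm --moves '[[1,[-0.864,-0.357,0.501],[0,0,0]],[1,[-0.864,-0.357,0.501],[0,0,0]],[1,[-0.864,-0.357,0.501],[0,0,0]],[1,[-0.864,-0.357,0.501],[0,0,0]],[1,[-0.864,-0.357,0.501],[0,0,0]]]'

```text
t: 10.92
tool_pos: [0.4745, -0.2908, 0.2201]
eef_rot: [0.001, 0.721, 0.693, 0.0]
wrist_force: [-0.4, 0.2, -0.4]
gripper_width: 0.996
finger_force: 0.0
```

Run:
```python
from h import *
T=toolT();c=cam("wrist",T);im=arm.capture("wrist");np.save("T5.npy",T)
cv2.imwrite("pics/w5raw.png",im[:,:,::-1])
im=np.ascontiguousarray(cv2.resize(im[:,:,::-1],(800,600),interpolation=cv2.INTER_CUBIC))
cv=np.array([[25,79,34],[25,-79,34],[-25,-79,34],[-25,79,34]])*1e-3
U=proj(c,ap(jigT(.473,-.292,-.04),cv))*S
for u in U: cv2.circle(im,tuple(int(x) for x in u),2,(0,0,255),-1)
print(T[:3,3],np.round(U).tolist(),arm.get_obs()["joints"])
cv2.imwrite("pics/w5.png",im)
```

```text
[ 0.47453707 -0.29078297  0.22005916] [[436.0, 139.0], [431.0, 365.0], [363.0, 365.0], [358.0, 139.0]] [-7.05727978e-01  1.75378734e-01  1.60214174e+00  4.05274276e-04
  1.36184774e+00 -6.67427569e-01]
```

View pics/w5.png

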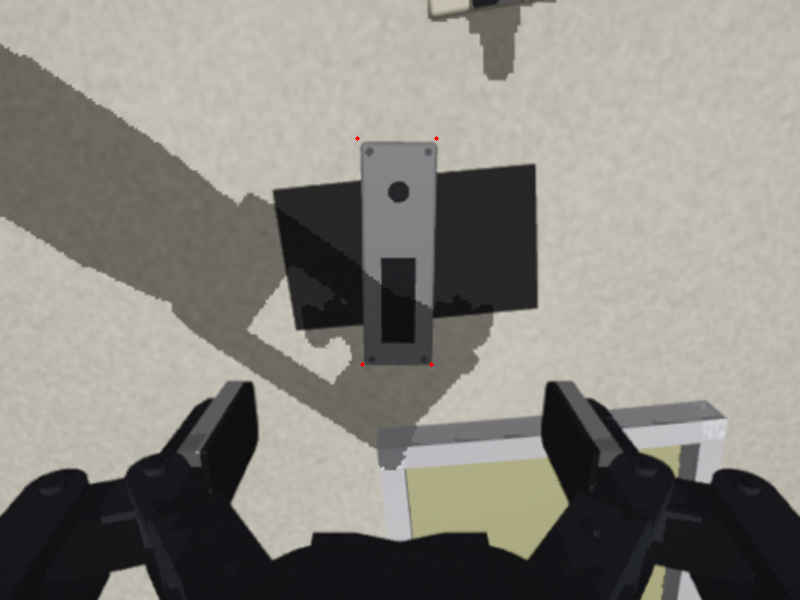

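Cover's top corners at about (361,142), (437,142), (433,364), (364,364); it lies almost straight under the tool.

Run:
```python
from h import *
T=np.load("T5.npy");c=cam("wrist",T)
cv=np.array([[25,79,34],[25,-79,34],[-25,-79,34],[-25,79,34]])*1e-3
t=np.array([(437.5,141.5),(433,364.5),(364,364.5),(360.5,141.5)])/S
r=least_squares(lambda v:(proj(c,ap(jigT(*v),cv))-t).ravel(),[.473,-.292,-.04]);print(r.x,r.fun.round(1))
d=down(r.x[2]-np.pi/2)
plan([mk(d,[r.x[0],r.x[1],.11]),mk(d,[r.x[0],r.x[1],.006])])
```

```text
[ 0.4740715  -0.2929569  -0.04070247] [ 0.5 -0.7 -0.2  1.   0.2  1.  -0.5 -0.8]
[-0.017, -0.004, 0.917] [0.001, 0.001, 0.001] 
[-0.0, -0.0, 0.867] [-0.0, -0.0, 0.0]
```

Call:
move_arm --moves '[[1,[-0.017,-0.004,0.5],[0,0,0]],[1,[-0.017,-0.004,0.917],[0,0,0]],[1,[-0.017,-0.004,0.917],[0,0,0]]]'

```text
t: 11.35
tool_pos: [0.47, -0.2905, 0.1051]
eef_rot: [-0.005, 0.721, 0.693, -0.0]
wrist_force: [-0.2, 0.2, 0.1]
gripper_width: 1.002
finger_force: 0.0
```

Call:
move_arm --moves '[[1,[0,0,0.3],[0,0,0]],[1,[0,0,0.6],[0,0,0]],[1,[0,0,0.867],[0,0,0]],[1,[0,0,0.867],[0,0,0]]]'

```text
t: 11.85
tool_pos: [0.4726, -0.2934, 0.0051]
eef_rot: [-0.001, 0.721, 0.693, -0.0]
wrist_force: [0.2, -0.5, -0.2]
gripper_width: 0.998
finger_force: 0.0
```

Call:
move_arm --moves '[[0,[0,0,0],[0,0,0]],[0,[0,0,0],[0,0,0]],[0,[0,0,0],[0,0,0]],[0,[0,0,0],[0,0,0]],[0,[0,0,0],[0,0,0]]]'

```text
t: 12.48
tool_pos: [0.4744, -0.2955, 0.0076]
eef_rot: [0.003, 0.721, 0.693, 0.0]
wrist_force: [-0.3, 1.3, 6.7]
gripper_width: 0.57
finger_force: 64.8
```

Call:
move_arm --moves '[[0,[0,0,-0.2],[0,0,0]],[0,[0,0,-0.5],[0,0,0]],[0,[0,0,-1],[0,0,0]],[0,[0,0,-1],[0,0,0]],[0,[0,0,-1],[0,0,0]]]'

```text
t: 13.1
tool_pos: [0.4719, -0.2936, 0.1248]
eef_rot: [-0.0, 0.721, 0.692, -0.0]
wrist_force: [-0.6, 0.1, -2.5]
gripper_width: 0.573
finger_force: 63.8
```

Run:
```python
from h import *
T=toolT();im=arm.capture("wrist");np.save("T6.npy",T)
cv2.imwrite("pics/w6raw.png",im[:,:,::-1]);cv2.imwrite("pics/w6.png",cv2.resize(im[:300,140:380,::-1],(640,800))[:600] if 0 else cv2.resize(im[:300,100:412,::-1],(624,600),interpolation=cv2.INTER_CUBIC))
d=down(.1333-np.pi/2);p=ap(J,[.05,-.008,0])[0]
q=p-np.r_[d[:2,0],0]*.0015;print(p,T[:3,3])
plan([mk(T[:3,:3],[.50,-.26,.23]),mk(T[:3,:3],[.56,-.16,.30]),mk(d,[.61,-.06,.29]),mk(d,[q[0],q[1],.19])])
```

```text
[0.63161968 0.00871625 0.        ] [ 0.47191319 -0.29357329  0.12478625]
[0.286, 0.227, -0.888] [-0.001, -0.001, 0.0] 
[0.853, 0.465, -0.584] [-0.0, 0.0, 0.0] 
[0.849, 0.382, 0.083] [-0.0, 0.0, -0.087] 
[0.532, 0.255, 0.834] [-0.0, 0.0, -0.0]
```

View pics/w6.png

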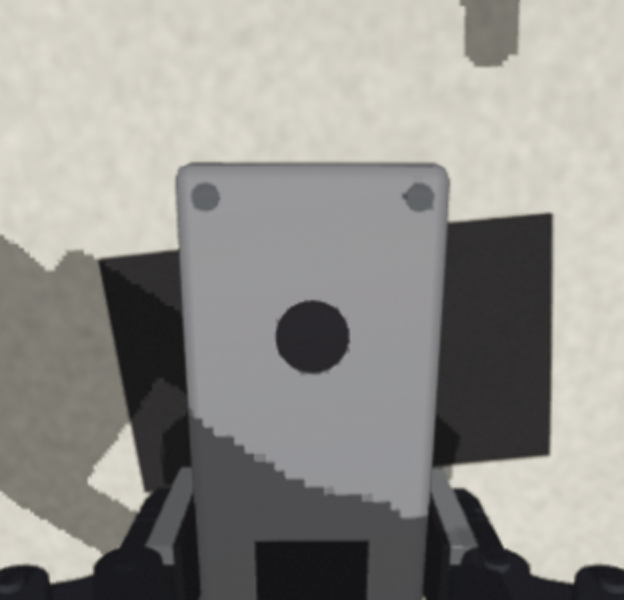

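Run:
```python
from h import *
T=np.load("T6.npy");c=cam("wrist",T)
t=np.array([(189,81.7),(324,81.7)])
f=lambda v:(proj(c,ap(T,[[v[0],v[1]-.025,v[2]],[v[0],v[1]+.025,v[2]]]))-t).ravel()
r=least_squares(f,[.08,0,-.03]);print(r.x*1000,r.fun.round(1))
print("x end if z=-27.5:",least_squares(lambda v:f([v[0],v[1],-.0275]),[.08,0]).x*1000)
```

```text
[ 80.63594558  -0.29847714 -19.08188313] [-0. -0. -0.  0.]
x end if z=-27.5: [80.37817889 -0.33199093]
```

The held cover's centre is 1.5 mm ahead of the TCP along tool x, and that offset is already in the plan.

Call:
move_arm --moves '[[0,[0.286,0.227,-0.888],[0,0,0]],[0,[0.286,0.227,-0.888],[0,0,0]],[0,[0.286,0.227,-0.888],[0,0,0]],[0,[0.286,0.227,-0.888],[0,0,0]]]'

```text
t: 13.65
tool_pos: [0.4994, -0.2598, 0.2284]
eef_rot: [-0.003, 0.721, 0.693, -0.001]
wrist_force: [-0.1, 0.2, -2.9]
gripper_width: 0.574
finger_force: 64.0
```

Call:
move_arm --moves '[[0,[0.4,0.23,-0.3],[0,0,0]],[0,[0.853,0.465,-0.584],[0,0,0]],[0,[0.853,0.465,-0.584],[0,0,0]],[0,[0.853,0.465,-0.584],[0,0,0]]]'

```text
t: 14.15
tool_pos: [0.5598, -0.1604, 0.2986]
eef_rot: [-0.002, 0.721, 0.693, -0.001]
wrist_force: [0.0, -0.6, -3.5]
gripper_width: 0.568
finger_force: 63.9
```

Call:
move_arm --moves '[[0,[0.4,0.19,0.04],[0,0,-0.04]],[0,[0.849,0.382,0.083],[0,0,-0.087]],[0,[0.849,0.382,0.083],[0,0,-0.087]],[0,[0.849,0.382,0.083],[0,0,-0.087]]]'

```text
t: 14.65
tool_pos: [0.6094, -0.0622, 0.2888]
eef_rot: [-0.002, 0.659, 0.752, -0.002]
wrist_force: [-0.8, 0.7, -2.1]
gripper_width: 0.576
finger_force: 63.9
```

Run:
```python
from h import *
d=down(.1333-np.pi/2);p=ap(J,[.05,-.008,0])[0];q=p-np.r_[d[:2,0],0]*.0015;print(toolT()[:3,3])
plan([mk(d,[q[0],q[1],.20]),mk(d,[q[0],q[1],.095])])
```

```text
[ 0.60938357 -0.06221086  0.28879129]
[0.549, 0.265, 0.739] [-0.002, -0.0, -0.001] 
[-0.001, 0.001, 0.875] [-0.0, -0.0, 0.0]
```

Call:
move_arm --moves '[[0,[0.549,0.265,0.1],[0,0,0]],[0,[0.549,0.265,0.4],[0,0,0]],[0,[0.549,0.265,0.739],[0,0,0]],[0,[0.549,0.265,0.739],[0,0,0]]]'

```text
t: 15.15
tool_pos: [0.6295, 0.007, 0.1973]
eef_rot: [-0.005, 0.66, 0.752, -0.004]
wrist_force: [-0.1, 0.4, -1.6]
gripper_width: 0.574
finger_force: 63.8
```

Call:
move_arm --moves '[[0,[0,0,0.4],[0,0,0]],[0,[0,0,0.875],[0,0,0]],[0,[0,0,0.875],[0,0,0]],[0,[0,0,0.875],[0,0,0]]]'

```text
t: 15.65
tool_pos: [0.6358, 0.0074, 0.1009]
eef_rot: [0.002, 0.659, 0.752, 0.001]
wrist_force: [0.7, -0.4, -2.1]
gripper_width: 0.574
finger_force: 63.7
```

Run:
```python
from h import *
T=toolT();c=cam("wrist",T);im=arm.capture("wrist");cv2.imwrite("pics/w7raw.png",im[:,:,::-1]);np.save("T7.npy",T)
im=np.ascontiguousarray(cv2.resize(im[:300,100:412,::-1],(624,600),interpolation=cv2.INTER_CUBIC))
P=ap(J,np.array([[72,74,55],[30,74,55],[72,86,55],[70,137.5,35],[30,137.5,35]])*1e-3)
for u in (proj(c,P)-[100,0])*2: cv2.circle(im,tuple(int(x) for x in u),2,(0,0,255),-1)
cv2.imwrite("pics/w7.png",im)
Tc=ap(T,[.0015,0,0]);print(T[:3,3],(Tc-J[:3,3])@J[:3,:3]*1000,R.from_matrix(down(.1333-np.pi/2).T@T[:3,:3]).as_rotvec(),arm.get_obs()["wrist_force"])
```

```text
[0.63583354 0.00737505 0.10087389] [[ 54.00077611  -8.38935379 100.87188405]] [-0.00453376 -0.00134367  0.0016994 ] [-0.05653921 -0.19220392 -1.46166695]
```

View pics/w7.png

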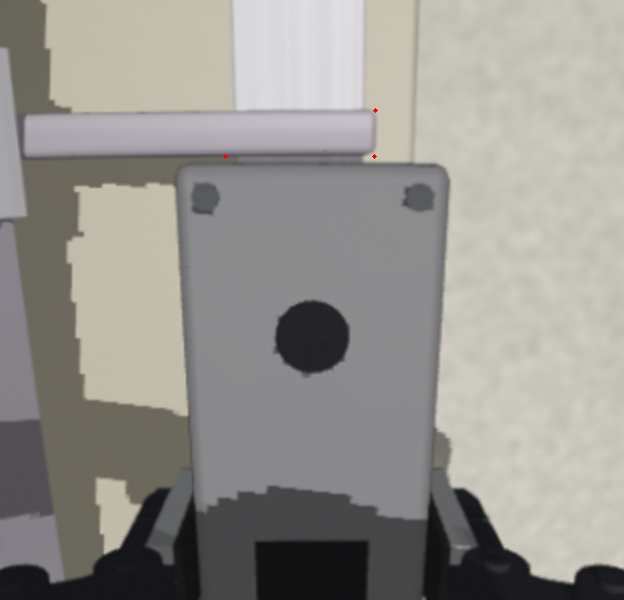

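Stop arm edges (rows 110 and 157, right end column 375) match the jig pose to about 0.5 mm. Next I plan the descent.

Run:
```python
from h import *
T=toolT();d=down(.1333-np.pi/2);p=ap(J,[.05,-.008,0])[0];q=p-np.r_[d[:2,0],0]*.0015
print(T[:3,3],q,arm.get_obs()["dq"].round(3));plan([mk(d,[q[0],q[1],.065]),mk(d,[q[0],q[1],.039])])
```

```text
[0.63671927 0.00752989 0.10194484] [0.63181904 0.00722956 0.        ] [ 0.006 -0.013 -0.01  -0.    -0.004  0.001]
[0.003, -0.043, 0.308] [0.003, 0.001, -0.001] 
[0.0, -0.0, 0.216] [0.0, -0.0, 0.0]
```

Run:
```python
from h import *
o=arm.get_obs();print(o["t"],o["joints"].round(3),o["effort"].round(2),o["tool_pos"],o["wrist_torque"])
im=arm.capture("side");cv2.imwrite("pics/s8.png",cv2.resize(im[60:340,120:400,::-1],(600,600),interpolation=cv2.INTER_CUBIC))
```

```text
15.7 [-0.124  0.455  1.497 -0.     1.182 -0.256] [-6.000e-02 -4.541e+01 -2.584e+01 -1.000e-02  9.000e-02 -0.000e+00] [0.63671927 0.00752989 0.10194484] [-0.01390173 -0.00414392 -0.0243313 ]
```

View pics/s8.png

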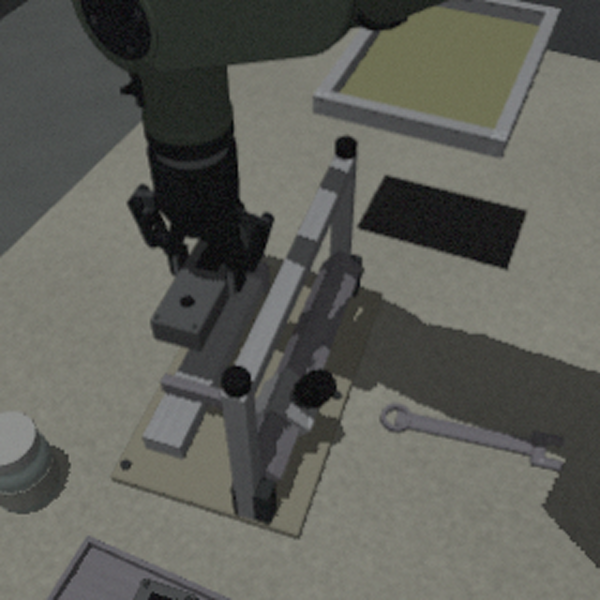

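The gripper and forearm look clear of the guide bar. Small settling step to check the tracking.

Call:
move_arm --moves '[[0,[0,0,0.01],[0,0,0]],[0,[0,0,0.01],[0,0,0]],[0,[0,0,0.01],[0,0,0]]]'

```text
t: 16.12
tool_pos: [0.6339, 0.0088, 0.097]
eef_rot: [0.0, 0.659, 0.753, 0.0]
wrist_force: [-0.1, -0.7, -2.5]
gripper_width: 0.571
finger_force: 63.7
```

Run:
```python
from h import *
T=toolT();d=down(.1333-np.pi/2);p=ap(J,[.05,-.008,0])[0];q=p-np.r_[d[:2,0],0]*.0015
print(T[:3,3],arm.get_obs()["dq"].round(3));plan([mk(d,[q[0],q[1],.06]),mk(d,[q[0],q[1],.040])])
```

```text
[0.63385487 0.00875379 0.09704171] [-0.001  0.006  0.002  0.001 -0.004 -0.001]
[-0.01, -0.019, 0.309] [0.0, 0.0, -0.0] 
[-0.0, 0.0, 0.166] [0.0, 0.0, -0.0]
```

Call:
move_arm --moves '[[0,[-0.01,-0.019,0.1],[0,0,0]],[0,[-0.01,-0.019,0.2],[0,0,0]],[0,[-0.01,-0.019,0.29],[0,0,0]],[0,[-0.01,-0.019,0.29],[0,0,0]],[0,[-0.01,-0.019,0.29],[0,0,0]]]'

```text
t: 16.75
tool_pos: [0.6317, 0.0072, 0.0617]
eef_rot: [0.0, 0.659, 0.753, 0.0]
wrist_force: [0.6, 0.6, -1.6]
gripper_width: 0.573
finger_force: 63.9
```

Run:
```python
from h import *
T=toolT();c=cam("wrist",T);im=arm.capture("wrist");print((ap(T,[.0015,0,0])-J[:3,3])@J[:3,:3]*1000)
col=im[:110,240:270].mean((1,2)).round().astype(int);print(col[60:100].tolist())
print("arm front top",proj(c,ap(J,[.05,.074,.055])),"cover end",proj(c,ap(T,[.0805,0,-.0275])))
d=down(.1333-np.pi/2);p=ap(J,[.05,-.008,0])[0];q=p-np.r_[d[:2,0],0]*.0015;plan([mk(d,[q[0],q[1],.040])])
```

```text
[[49.92139415 -8.04771894 61.69478142]]
[182, 180, 178, 178, 177, 177, 176, 175, 173, 171, 167, 156, 144, 127, 100, 88, 108, 121, 123, 122, 114, 101, 105, 118, 125, 129, 132, 134, 137, 139, 140, 140, 140, 140, 140, 141, 140, 140, 141, 141]
arm front top [[256.46469947  76.11347789]] cover end [[256.69712992  81.60717496]]
[0.001, -0.002, 0.184] [0.0, 0.0, -0.0]
```

Call:
move_arm --moves '[[0,[0.001,-0.002,0.06],[0,0,0]],[0,[0.001,-0.002,0.12],[0,0,0]],[0,[0.001,-0.002,0.17],[0,0,0]],[0,[0.001,-0.002,0.184],[0,0,0]],[0,[0.001,-0.002,0.184],[0,0,0]]]'

```text
t: 17.42
tool_pos: [0.6313, 0.0073, 0.0395]
eef_rot: [-0.0, 0.659, 0.753, -0.0]
wrist_force: [-0.3, 0.4, -2.9]
gripper_width: 0.576
finger_force: 64.0
```

Still hanging free (−2.9 N), about 2 mm above the bed. I lower a bit more.

Call:
move_arm --moves '[[0,[0,0,0.012],[0,0,0]],[0,[0,0,0.02],[0,0,0]],[0,[0,0,0.02],[0,0,0]]]'

```text
t: 17.8
tool_pos: [0.6318, 0.0072, 0.0387]
eef_rot: [0.0, 0.659, 0.753, 0.0]
wrist_force: [-3.8, 1.5, 4.6]
gripper_width: 0.571
finger_force: 64.7
```

Contact with the bed at 4.6 N. Next: release and retreat straight up.

Call:
move_arm --moves '[[1,[0,0,0],[0,0,0]],[1,[0,0,0],[0,0,0]],[1,[0,0,0],[0,0,0]],[1,[0,0,0],[0,0,0]],[1,[0,0,0],[0,0,0]]]'

```text
t: 18.42
tool_pos: [0.6313, 0.0072, 0.0372]
eef_rot: [-0.0, 0.659, 0.753, -0.0]
wrist_force: [-1.4, -0.3, -0.3]
gripper_width: 0.999
finger_force: 0.0
```

Call:
move_arm --moves '[[1,[0,0,-0.3],[0,0,0]],[1,[0,0,-0.7],[0,0,0]],[1,[0,0,-1],[0,0,0]],[1,[0,0,-1],[0,0,0]]]'

```text
t: 18.92
tool_pos: [0.6345, 0.0069, 0.162]
eef_rot: [0.004, 0.659, 0.753, 0.003]
wrist_force: [-0.2, 0.4, -0.9]
gripper_width: 1.001
finger_force: 0.0
```

Call:
move_arm --moves '[[1,[0,0,-0.5],[0,0,0]],[1,[0,0,-0.9],[0,0,0]],[1,[0,0,-0.9],[0,0,0]],[1,[0,0,-0.9],[0,0,0]],[1,[0,0,-0.9],[0,0,0]]]'

```text
t: 19.55
tool_pos: [0.6298, 0.0074, 0.2621]
eef_rot: [-0.002, 0.659, 0.753, -0.002]
wrist_force: [0.4, -0.4, -0.4]
gripper_width: 0.998
finger_force: 0.0
```

Run:
```python
from h import *
T=toolT();c=cam("wrist",T);im=arm.capture("wrist")
im=np.ascontiguousarray(im[:290,70:430,::-1]);im=cv2.resize(im,(720,580),interpolation=cv2.INTER_CUBIC)
P=ap(J,np.array([[75,71,65],[25,71,65],[75,-87,65],[25,-87,65],[72,74,55]])*1e-3)
for u in (proj(c,P)-[70,0])*2: cv2.circle(im,tuple(int(x) for x in u),2,(0,0,255),-1)
cv2.imwrite("pics/w9.png",im);print(T[:3,3])
```

```text
[0.62982579 0.00739973 0.26212601]
```

View pics/w9.png

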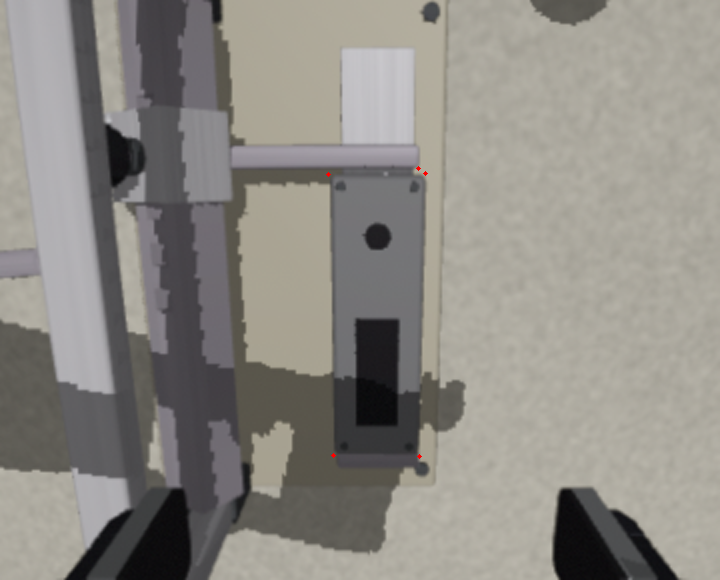

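The cover lies square between fence and stop arm, with its corners on the predicted points (331,174), (425,174), (333,456) and (420,456). The tool is clear.

```bash
python3 -c "
from rig import arm
print(arm.hand_in())"
```

```text
the job is handed in; nothing more can be done
None
```

I moved the stop to the +24 mm hole (164 mm gap), let the plunger drop home, laid the long cover on the bed between fence and stop arm, and handed the job in at about 20 s; no verdict came back.

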